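# Aim the inspection lamp at the amber bottle and switch it on

### The arm

A 6-joint arm with a two-finger parallel gripper is mounted at the origin on the work surface. World frame = base frame: x ahead of the robot, y to its left, z up, the work surface at z = 0. Lengths are in m, angles in degrees, forces in N, time in s.
With the tool pointing down it reaches from about 0.3 to 0.75 m from the base axis. Payload 8.5 kg.
Tool frame: the origin (TCP) lies on the centre line of the jaws, within the pads' length; the fingertips stand 19 mm ahead of it and the grasp point (between the pads) is the TCP; z points along the fingers, x is the direction in which the jaws open and shut, and the axes are right-handed (so a half turn about z gives the same grasp; the last joint's range is limited). The gripper opens to 85 mm and grips with 20 to 120 N. Pads are 22 mm wide; open, the fingers measure 114 mm over their backs; the gripper's body (76 mm by 85 mm) begins 54 mm behind the grasp point. The pads swing forward as they close: fully open they stand 13 mm farther back than shut.
Start: joints at [-80.174, 21.807, 74.336, -0, 83.858, -12.336], TCP at [0.207, -0.509, 0.25] pointing down, gripper open.
Joint ranges: [-178.18, 178.18], [-50.72, 133.34], [12.68, 142.11], [-81.47, 261.47], [9.98, 163.14], [-165.26, 165.26]. Speed limits (degrees/s): [136.94, 136.94, 180, 180, 180, 180].

### API

Orientations are given as a 3x3 rotation matrix whose columns are the frame's x, y, z axes.
In Python, from rig import env, cams, order gives the robot as it stands.
- The arm moves only by the tool step_arm, never from a script. Its argument "steps" is a list of rows, each an object with "xyz": the shift along the tool's x, y, z normalised to -1 to 1, where 1 is 0.04 m, a list of three; "turn": the turn, a rotation vector about the tool's x, y, z normalised to -1 to 1, where 1 is 0.08 rad, a list of three; "gripper": the gripper command: -1 is shut, 1 is fully open, values between are in proportion. A call has 1 to 20 rows; each row shifts and turns the commanded pose from where the row before left it, along the tool's axes as they then stand; what a row does not reach is not made up. A row lasts 1/12 s, in which the tool goes at most 41.7 mm and 7.16 degrees, less where a joint would pass 70% of its speed; a pose out of reach is approached as far as the arm can. A call with a number of a shift or a turn outside -1 to 1 is refused whole. A call with a gripper value outside its range is refused whole. The fingers move at their own pace and stop on an object; "squeeze" is the grip in N (left out, the last holds). Time passes only in rows, so rows that do not move let the fingers close. It gives the time, the measured TCP pose, the force and the opening at its end, in the units of the state.
- env.observe(): the state, without advancing time (a new reading comes with each control period).
- cams.get_image(name): name is "side" or "top" or "wrist"; returns (picture, depth): 420x560x3 uint8, red, green, blue; 420x560 float32, m along the optical axis (not along the pixel's ray), 0 where there is no reading.
- cams.camera_info(name): a dict with "fx", "fy", "cx", "cy" (pixels), "extrinsics" (4x4, takes a point from camera to world coordinates). Camera axes: x right, y down, z forward; pixel columns grow to the right and rows downward; lengths in m; the calibration is good to about 2 mm. A picture is of the moment at which its call begins: read the wrist's pose just before it. camera_info takes no time and is no camera call; for the wrist camera it gives the pose at the moment of the call.
- order.close_job(): hands the job in, once; it reports no verdict.
The state is a dict: "time_s": time; "q": joint angles; "qvel": joint speeds; "joint_efforts": joint torques, N m; "position": TCP position; "tool_rot": TCP orientation; "ft_force": force on the tool from outside, world axes, zero at the start; "wrist_torque": the same for the moment, N m; "grip_width": finger opening in m.
Only numpy, scipy, OpenCV 4.12 (cv2) and the standard library are available. Lean on these libraries where they do the work, as an engineer would, in place of code of your own. Each camera call takes 0.05 s, during which the arm holds its last target. There are 200 camera calls.

### The job

Aim the swivelling, tilting inspection lamp at the amber bottle, wherever it stands among the three bottles, so that the beam's axis meets the middle of the bottle. Let go of the lamp, then push the red switch lever over to on. Leave the bottles and the beaker where they are and do not knock the light bar above the lamp.

Things in the scene. Friction and masses are not known exactly. Their poses are not given: they have to be found in the camera images.
- lamp_base: Round dark steel foot of the lamp (150 mm across, 20 mm high), fixed to the bench; origin at the centre of its underside. The swivel axis is vertical through it. On it a blue fork (two upright arms 142 mm apart over their outsides, reaching 168 mm above the bench) swivels and carries a white bell-shaped lamp head, 120 mm long, 104 mm across at the front, facing away from the robot.
- swivel (a joint): Swivel of the fork about the vertical axis through the foot; 0 = the head faces along the foot's x axis, grows counter-clockwise seen from above; limits -1.2 to 1.2 rad. Stiff: stays where left (about 0.2 N m).
- tilt (a joint): Tilt of the head in the fork; 0 = beam level, positive = beam pointing down, limits -0.3 to 1.1 rad. Stiff: stays where left (about 0.15 N m). Moving the handle towards the robot and down raises the beam. At the start the beam points far too steeply down.
- lamp_pivot (a point): Crossing of tilt axis and swivel axis, inside the head, 150 mm above the bench. Axes move with the head: x along the beam, y along the tilt axis (to the left), z upward from the beam.
- lamp_lens (a point): Centre of the lamp's front lens, 70 mm ahead of the pivot on the beam's axis; x points out along the beam, y to the left along the tilt axis, z upward from the beam.
- handle_ball (a point): Centre of the orange rubber-coated ball (36 mm across) at the end of the lamp's handle, 130 mm from the pivot. The handle is a straight 12 mm steel rod running from the pivot backward and upward, 30 degrees above the head's -x axis. Axes are those of the head.
- light_bar: Fixed aluminium bench light bar over the lamp, 28 mm wide (x, from 3 mm behind to 25 mm ahead of its origin), 660 mm long (y), its underside 326 mm and its top 354 mm above the bench, on two 20 mm posts at y = +-315 mm (x = +11 mm). Origin on the bench under it, at the centre of the lamp's foot; same axes as the foot. A vertical tool hits it when gripping the ball at the start.
- switch (a joint): Red toggle lever: 0 = off (leaning towards the robot), 1.0 rad = fully on (leaning away from the robot). Stays where left.
- switch_base: Fixed grey block that carries the lever; origin at the centre of its underside; the lever swings in its x-z plane towards its +x. Block 70 x 50 x 25 mm; the lever turns about an axis 22 mm above the bench over the block's centre and is an 80 mm rod, 10 mm thick, with a red ball 26 mm across at its end.
- switch_tip (a point): Centre of the 26 mm red ball at the lever's end, 80 mm from its axis: 92 mm above the bench and 38 mm on the robot's side of the block's centre when off, the same beyond it when on.
- amber_bottle: Amber-brown glass bottle with black cap, 66 mm across, 150 mm high, origin at the centre of its underside. The thing to aim at. Stands loose in one of three places beyond the lamp, 170 to 240 mm from the lamp's axis.
- amber_mid (a point): Middle of the amber bottle: on its axis, 70 mm above the bench.
- white_bottle: White plastic bottle with blue cap, 66 mm across, 150 mm high, loose; origin at the centre of its underside. Bystander.
- green_bottle: Green glass bottle with white cap, 66 mm across, 150 mm high, loose; origin at the centre of its underside. Bystander.
- beaker: Clear glass beaker, 72 mm across, 90 mm high, loose; origin at the centre of its underside. Bystander; stands on the other side of the lamp from the switch.

How it is judged (in metres and radians):
On the way, in this order (a step that is already met when the one before it is completed fails the run):
1. The lamp is aimed: its beam axis passes within 15 mm sideways and 15 mm up or down of the middle of the amber bottle, with the lamp at rest and let go, and the switch still off (y of amber_mid in the frame of lamp_lens between -0.015 and 0.015 m and z of amber_mid in the frame of lamp_lens between -0.015 and 0.015 m and velocity of joint swivel between -0.03 and 0.03 rad/s and velocity of joint tilt between -0.03 and 0.03 rad/s and contact force between the fingers and lamp_base below 0.3 N and value of joint switch below 0.2 rad), for 0.3 s.
2. The red switch lever is pushed over to on (past 0.8 of its 1.0 rad) (value of joint switch above 0.8 rad), for 0.2 s.
At the end, for the whole second after the job is handed in: The lamp is let go and at rest, its beam axis passing within 15 mm sideways and 15 mm up or down (seen along the beam) of the middle of the amber bottle (70 mm above the bench), and the red lever is over to on, past 0.8 of its 1.0 rad (y of amber_mid in the frame of lamp_lens between -0.015 and 0.015 m and z of amber_mid in the frame of lamp_lens between -0.015 and 0.015 m and velocity of joint swivel between -0.03 and 0.03 rad/s and velocity of joint tilt between -0.03 and 0.03 rad/s and contact force between the fingers and lamp_base below 0.3 N and value of joint switch above 0.8 rad); the robot touches nothing.
It fails at once if The amber bottle is shifted by more than 15 mm or tipped by more than 0.3 rad (distance of amber_bottle from where it was at the start of the episode above 0.015 m or angle between amber_bottle's own z axis and vertical above 0.3 rad).
It fails at once if The white bottle is shifted by more than 15 mm or tipped by more than 0.3 rad (distance of white_bottle from where it was at the start of the episode above 0.015 m or angle between white_bottle's own z axis and vertical above 0.3 rad).
It fails at once if The green bottle is shifted by more than 15 mm or tipped by more than 0.3 rad (distance of green_bottle from where it was at the start of the episode above 0.015 m or angle between green_bottle's own z axis and vertical above 0.3 rad).
It fails at once if The beaker is shifted by more than 15 mm or tipped by more than 0.3 rad (distance of beaker from where it was at the start of the episode above 0.015 m or angle between beaker's own z axis and vertical above 0.3 rad).
It fails at once if The robot presses on the light bar or its posts with more than 15 N (contact force between light_bar and anything else above 15 N).
It also fails if it takes over 48 s, if anything falls off the work surface, if the arm or the gripper's body presses on something with over 40 N, if the wrist force passes 120 N, or if a joint passes its speed limit or range.

## Working session

There is one attempt and no reset: what is moved stays moved. The work goes in short steps, Python scripts to look and compute and a tool call to move; the robot and the scene stay as the last step left them, time stands still between calls to the robot, and variables do not carry over. Pictures are saved under pics/ and viewed, about 8 in all and at most 12, crops included, and the job is handed in when it is done.

Besides the shell and the picture viewer there is one more tool, called after "Call:" as name(argument=value, ...) on one line, values as JSON. step_arm: Moves the arm, as the interface text tells. Scaled input: -1 to 1 covers 0.04 m each way for a shift and 0.08 rad each way for a turn. Its arguments: {"type":"object","properties":{"steps":{"type":"array"},"squeeze":{"type":"number"}},"required":["steps"]}

```bash
ls; mkdir -p pics; cat > h.py <<'E'
import numpy as np, cv2
from rig import env,cams,order
def snap(n):
    im,d=cams.get_image(n); I=cams.camera_info(n); np.savez(f'last_{n}.npz',im=im,d=d,E=I['extrinsics'],K=[I['fx'],I['fy'],I['cx'],I['cy']]); return im,d
def load(n):
    return np.load(f'last_{n}.npz')
def pt(z,u,v,d=None):
    fx,fy,cx,cy=z['K']; d=z['d'][int(v),int(u)] if d is None else d
    return (z['E']@[ (u-cx)/fx*d,(v-cy)/fy*d,d,1])[:3]
def cloud(z):
    fx,fy,cx,cy=z['K']; d=z['d']; v,u=np.mgrid[:420,:560]
    P=np.stack([(u-cx)/fx*d,(v-cy)/fy*d,d,np.ones_like(d)],-1)@np.array(z['E']).T
    P=P[...,:3]; P[d==0]=np.nan; return P
E
python3 - <<'E'
from h import *
a,_=snap('side');b,_=snap('top')
cv2.imwrite('pics/top.png',b[...,::-1]);cv2.imwrite('pics/side.png',a[...,::-1])
for n in('side','top'):
    z=load(n);print(n,z['E'].round(3),z['K'])
print(env.observe())
E
```

```text
pics
side [[-0.961  0.208 -0.181  0.792]
 [ 0.276  0.736 -0.618  0.615]
 [ 0.005 -0.644 -0.765  0.895]
 [ 0.     0.     0.     1.   ]] [502.08527287 502.08527287 285.30182274 208.6718954 ]
top [[ 0.002 -0.996  0.09   0.503]
 [-1.    -0.002  0.006 -0.003]
 [-0.006 -0.09  -0.996  1.405]
 [ 0.     0.     0.     1.   ]] [540.79094334 540.79094334 274.34778366 216.90230066]
{'time_s': 0.1, 'q': array([-8.01736880e+01,  2.18372854e+01,  7.43790758e+01,  6.26801273e-04,
        8.38583149e+01, -1.23374328e+01]), 'qvel': array([ 0.05508975, -0.03195562, -0.05044784, -0.13468396,  0.01310846,
       -0.00513623]), 'joint_efforts': array([ 3.75345990e-03, -4.49225342e+01, -2.31655133e+01, -1.74514130e-04,
        3.69113041e-03, -3.16035130e-05]), 'position': array([ 0.20743443, -0.50912736,  0.24977991]), 'tool_rot': array([[ 3.77253621e-01, -9.26109962e-01, -2.11713870e-04],
       [-9.26109114e-01, -3.77253569e-01,  1.28607945e-03],
       [-1.27092080e-03, -2.89107984e-04, -9.99999151e-01]]), 'ft_force': array([-0.28955964,  0.22362891,  0.30970588]), 'wrist_torque': array([-0.01953891,  0.02804443, -0.01796851]), 'grip_width': 0.08526151121913457}
```

View pics/top.png

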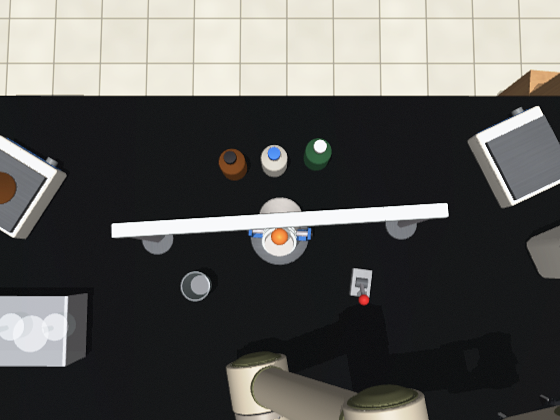

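View pics/side.png

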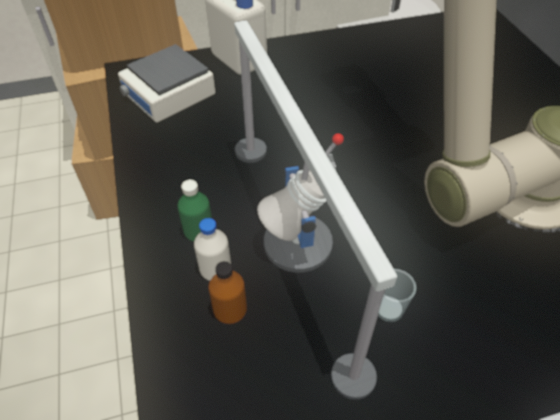

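Top view: the amber bottle is at (232,163), left of white (274,158) and green (318,152). The lamp ball is at (279,237), the switch ball at (364,300), the beaker at (196,286), and the bar runs from (112,230) to (448,210). Next I'll measure these points.

```bash
cat > m.py <<'E'
from h import *
from scipy.optimize import least_squares
def colmask(im,hl,hh,s,v,ball=False):
    h=cv2.cvtColor(im,cv2.COLOR_RGB2HSV); return (h[...,0]>=hl)&(h[...,0]<=hh)&(h[...,1]>s)&(h[...,2]>v)
def sphere(Q,r):
    # robust fit
    c0=np.median(Q,0)-[0,0,r/2]
    f=least_squares(lambda c:np.linalg.norm(Q-c,axis=1)-r,c0,loss='soft_l1',f_scale=.002); return f.x
def circ(Q,r):
    f=least_squares(lambda c:np.linalg.norm(Q[:,:2]-c,axis=1)-r,np.median(Q[:,:2],0),loss='soft_l1',f_scale=.002); return f.x,np.abs(f.fun).mean()
def plane_xy(z,u,v,h):
    E=np.array(z['E']);fx,fy,cx,cy=z['K'];d=E[:3,:3]@[(u-cx)/fx,(v-cy)/fy,1];o=E[:3,3];return o+d*(h-o[2])/d[2]
E
python3 - <<'E'
from m import *
t=load('top');s=load('side');Pt=cloud(t);Ps=cloud(s)
for n,z,P in(('top',t,Pt),('side',s,Ps)):
    im=z['im']
    for nm,box,hr,r in (('ball',(220,260,255,300) if n=='top' else (160,215,290,350),(5,18,180,150),.018),('sw',(285,310,350,380) if n=='top' else (128,150,328,348),(0,4,180,100),.013)):
        m=np.zeros(im.shape[:2],bool);a,b,c,d=box;m[a:b,c:d]=1
        m&=colmask(im,*hr)&np.isfinite(P[...,0])
        Q=P[m]; print(n,nm,len(Q), sphere(Q,r).round(4) if len(Q)>8 else '', np.median(Q,0).round(3) if len(Q) else '')
# bottle caps and body
for nm,bt,bs in(('amber',(140,185,215,250),(260,325,205,250)),('white',(140,180,258,292),(218,280,190,233)),('green',(132,172,300,335),(180,240,175,213))):
    for n,P,(a,b,c,d) in(('top',Pt,bt),('side',Ps,bs)):
        Q=P[a:b,c:d].reshape(-1,3);Q=Q[np.isfinite(Q[:,0])]
        cap=Q[Q[:,2]>.143]; body=Q[(Q[:,2]>.02)&(Q[:,2]<.085)]
        print(nm,n,len(cap),((cap[:,:2].max(0)+cap[:,:2].min(0))/2).round(4) if len(cap) else '',Q[:,2].max().round(3),'body',len(body),circ(body,.033) if len(body)>15 else '')
# bar top
Q=Pt.reshape(-1,3);Q=Q[(Q[:,2]>.34)&(Q[:,2]<.37)&(Q[:,0]>.3)&(Q[:,0]<.8)&(abs(Q[:,1])<.5)]
rect=cv2.minAreaRect(Q[:,:2].astype(np.float32));print('bar',len(Q),rect,np.median(Q[:,2]));print(cv2.boxPoints(rect))
# foot and fork
for n,P in(('top',Pt),('side',Ps)):
    q=P.reshape(-1,3);q=q[(abs(q[:,2]-.02)<.004)&(q[:,0]>.38)&(q[:,0]<.62)&(abs(q[:,1])<.15)]
    print('foot',n,len(q)); 
    if len(q)>20: print(q.min(0),q.max(0),cv2.minEnclosingCircle(q[:,:2].astype(np.float32)))
    m=colmask((t if n=='top' else s)['im'],100,125,150,60)&(abs(P[...,2]-.168)<.006)&(P[...,0]>.4)&(P[...,0]<.58)&(abs(P[...,1])<.12)
    print('forktop',n,P[m].round(3).tolist())
E
python3 - <<'E'
from m import *
a=load('side')['im'][130:290,230:390];b=load('top')['im'][190:320,220:390]
cv2.imwrite('pics/c.png',np.hstack([cv2.resize(a,(400,400),interpolation=2),cv2.resize(b,(400,400),interpolation=2)])[...,::-1])
E
```

```text
top ball 150 [ 0.5653 -0.006   0.279 ] [ 0.564 -0.006  0.292]
top sw 83 [ 0.4237 -0.2097  0.0923] [ 0.422 -0.209  0.102]
side ball 0  
side sw 0  
amber top 129 [0.7599 0.1099] 0.157 body 116 (array([0.76032416, 0.11116092]), np.float64(0.00036399142499227063))
amber side 222 [0.7586 0.114 ] 0.154 body 778 (array([0.75879087, 0.1116691 ]), np.float64(0.0116874029966189))
white top 127 [0.7686 0.006 ] 0.157 body 106 (array([0.7697706 , 0.00690067]), np.float64(0.0003530897175670378))
white side 414 [0.7631 0.0621] 0.154 body 627 (array([0.7699688 , 0.00590367]), np.float64(0.015854039099381746))
green top 129 [ 0.7851 -0.1024] 0.156 body 119 (array([ 0.78683733, -0.10258868]), np.float64(0.0003692281226032445))
green side 329 [ 0.7786 -0.0448] 0.153 body 402 (array([ 0.78493822, -0.10056834]), np.float64(0.0008132982027268755))
bar 4910 ((0.593193531036377, -0.006765276193618774), (0.028526298701763153, 0.6598353981971741), 3.6434571743011475) 0.35399557553770034
[[ 0.55799377  0.32157922]
 [ 0.5999247  -0.33692253]
 [ 0.6283933  -0.33510977]
 [ 0.5864624   0.32339197]]
foot top 390
[
[... 272 characters left out ...]
58, 0.166], [0.578, -0.072, 0.167], [0.578, -0.075, 0.166], [0.578, -0.077, 0.167], [0.575, 0.063, 0.167], [0.575, 0.06, 0.167], [0.575, 0.058, 0.168], [0.575, -0.072, 0.17], [0.576, -0.075, 0.169], [0.575, -0.077, 0.17], [0.574, -0.073, 0.162], [0.573, -0.075, 0.164], [0.573, -0.077, 0.167], [0.571, -0.072, 0.169], [0.571, -0.075, 0.169], [0.571, -0.077, 0.166], [0.569, -0.072, 0.168], [0.569, -0.075, 0.167], [0.569, -0.077, 0.17], [0.566, -0.07, 0.166], [0.566, -0.072, 0.173], [0.566, -0.075, 0.17], [0.566, -0.077, 0.168]]
foot side 1078
[ 0.50782246 -0.05655719  0.01600687] [0.61995147 0.07160084 0.02396538] ((0.5715811252593994, 0.004229256883263588), 0.07251086086034775)
forktop side []
```

View pics/c.png

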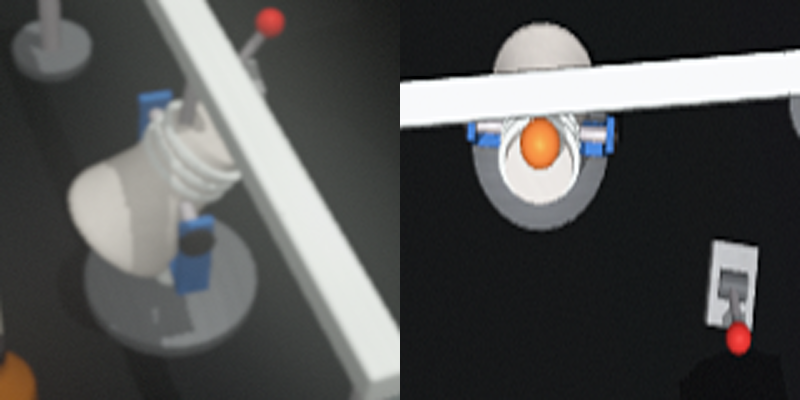

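The measurements fit the given sizes: bar top is at 0.354, ball-to-pivot is 0.130 and the foot centre matches the bar origin. Pivot is (0.582,-0.0075,0.15), amber is (0.760,0.1115), and tilt is now about 52°. The aim needs heading 33.8° and tilt 20.5°. First I'll go to a pre-grasp with the tool inclined 45°.

Call:
step_arm(steps=[{"xyz":[-0.57,-0.68,-0.19],"turn":[0,0,0],"gripper":1},{"xyz":[-0.57,-0.68,-0.19],"turn":[0,0,0],"gripper":1},{"xyz":[-0.57,-0.68,-0.19],"turn":[0,0,0],"gripper":1},{"xyz":[-0.57,-0.68,-0.19],"turn":[0,0,0],"gripper":1},{"xyz":[-0.57,-0.68,-0.19],"turn":[0,0,0],"gripper":1},{"xyz":[-0.57,-0.68,-0.19],"turn":[0,0,0],"gripper":1},{"xyz":[-0.57,-0.68,-0.19],"turn":[0,0,0],"gripper":1},{"xyz":[-0.57,-0.68,-0.19],"turn":[0,0,0],"gripper":1},{"xyz":[-0.57,-0.68,-0.19],"turn":[0,0,0],"gripper":1},{"xyz":[-0.57,-0.68,-0.19],"turn":[0,0,0],"gripper":1},{"xyz":[-0.57,-0.68,-0.19],"turn":[0,0,0],"gripper":1},{"xyz":[-0.57,-0.68,-0.19],"turn":[0,0,0],"gripper":1},{"xyz":[-0.57,-0.68,-0.19],"turn":[0,0,0],"gripper":1},{"xyz":[-0.57,-0.68,-0.19],"turn":[0,0,0],"gripper":1},{"xyz":[-0.57,-0.68,-0.19],"turn":[0,0,0],"gripper":1},{"xyz":[-0.57,-0.68,-0.19],"turn":[0,0,0],"gripper":1},{"xyz":[0,0,0],"turn":[0,0,0],"gripper":1}])

```text
time_s: 1.52
position: [0.4745, -0.003, 0.3727]
tool_rot: [[0.382, -0.924, 0.002], [-0.924, -0.382, 0.001], [-0.0, -0.002, -1.0]]
ft_force: [0.3, -0.6, -1.2]
grip_width: 0.0854
```

Call:
step_arm(steps=[{"xyz":[0,0,0],"turn":[0,0,0.97],"gripper":1},{"xyz":[0,0,0],"turn":[0,0,0.97],"gripper":1},{"xyz":[0,0,0],"turn":[0,0,0.97],"gripper":1},{"xyz":[0,0,0],"turn":[0,0,0.97],"gripper":1},{"xyz":[0,0,0],"turn":[0,0,0.97],"gripper":1},{"xyz":[0,0,0],"turn":[0.98,0,0],"gripper":1},{"xyz":[0,0,0],"turn":[0.98,0,0],"gripper":1},{"xyz":[0,0,0],"turn":[0.98,0,0],"gripper":1},{"xyz":[0,0,0],"turn":[0.98,0,0],"gripper":1},{"xyz":[0,0,0],"turn":[0.98,0,0],"gripper":1},{"xyz":[0,0,0],"turn":[0.98,0,0],"gripper":1},{"xyz":[0,0,0],"turn":[0.98,0,0],"gripper":1},{"xyz":[0,0,0],"turn":[0.98,0,0],"gripper":1},{"xyz":[0,0,0],"turn":[0.98,0,0],"gripper":1},{"xyz":[0,0,0],"turn":[0.98,0,0],"gripper":1},{"xyz":[0,0,0],"turn":[0,0,0],"gripper":1}])

```text
time_s: 2.85
position: [0.4712, -0.0073, 0.3702]
tool_rot: [[-0.002, -0.708, 0.706], [-1.0, 0.002, -0.001], [-0.001, -0.706, -0.708]]
ft_force: [0.3, -0.3, -0.2]
grip_width: 0.0855
```

```bash
python3 - <<'E'
from m import *
im,d=snap('wrist');z=load('wrist');P=cloud(z)
m=colmask(im,5,18,180,120)&np.isfinite(P[...,0])&(P[...,2]>.2)
Q=P[m];print(len(Q),sphere(Q,.018).round(4))
cv2.imwrite('pics/w1.png',im[...,::-1])
print(z['E'].round(3)); s=env.observe(); print(s['position'],s['q'].round(1))
E
```

```text
1458 [ 0.5637 -0.0039  0.2799]
[[-0.002 -0.88   0.475  0.436]
 [-1.     0.002  0.001 -0.007]
 [-0.002 -0.475 -0.88   0.51 ]
 [ 0.     0.     0.     1.   ]]
[ 0.47184204 -0.00753538  0.37102504] [-24.1  -6.8 100.1  23.1  46.9  56.3]
```

View pics/w1.png

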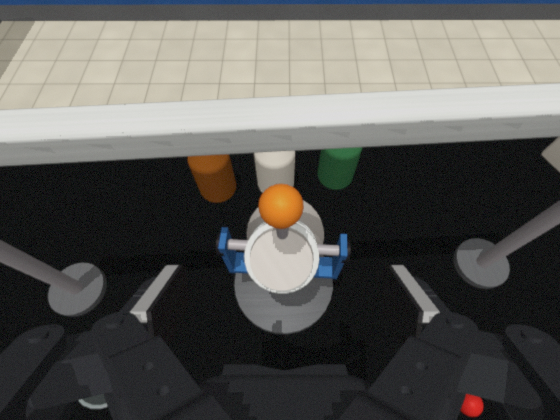

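The wrist view shows the orange ball at (281,206), between the open fingers and clear of the bar. The fork axis runs from (225,240) to (345,248), so the heading is about -4°. Now approaching along the tool and gripping.

Call:
step_arm(steps=[{"xyz":[-0.08,-0.04,0.65],"turn":[0,0,0],"gripper":1},{"xyz":[0,0,0.65],"turn":[0,0,0],"gripper":1},{"xyz":[0,0,0.65],"turn":[0,0,0],"gripper":1},{"xyz":[0,0,0.65],"turn":[0,0,0],"gripper":1},{"xyz":[0,0,0.65],"turn":[0,0,0],"gripper":1},{"xyz":[0,0,0],"turn":[0,0,0],"gripper":1},{"xyz":[0,0,0],"turn":[0,0,0],"gripper":-1},{"xyz":[0,0,0],"turn":[0,0,0],"gripper":-1},{"xyz":[0,0,0],"turn":[0,0,0],"gripper":-1},{"xyz":[0,0,0],"turn":[0,0,0],"gripper":-1},{"xyz":[0,0,0],"turn":[0,0,0],"gripper":-1},{"xyz":[0,0,0],"turn":[0,0,0],"gripper":-1},{"xyz":[0,0,0],"turn":[0,0,0],"gripper":-1},{"xyz":[0,0,0],"turn":[0,0,0],"gripper":-1},{"xyz":[0,0,0],"turn":[0,0,0],"gripper":-1},{"xyz":[0,0,0],"turn":[0,0,0],"gripper":-1}], squeeze=35)

```text
time_s: 4.23
position: [0.5662, -0.0044, 0.2825]
tool_rot: [[-0.002, -0.706, 0.708], [-1.0, 0.001, -0.002], [0.001, -0.708, -0.706]]
ft_force: [-1.6, 0.6, 6.1]
grip_width: 0.0342
```

```bash
cat > plan.py <<'E'
from h import *
from scipy.spatial.transform import Rotation as Ro
piv=np.array([.5822,-.0075,.15])
def path(p,R,off,poses):
    """poses: list of (ball pos, R) -> rows"""
    out=[]
    for b,Rn in poses:
        pn=b-Rn@off; x=R.T@(pn-p)/.04; t=Ro.from_matrix(R.T@Rn).as_rotvec()/.08
        x=x.round(2);t=t.round(2);out.append((x.tolist(),t.tolist()))
        p=p+R@(x*.04);R=R@Ro.from_rotvec(t*.08).as_matrix()
    return out,p,R
def bp(h,e,r=.13):
    h,e=np.radians([h,e]);return piv+r*np.array([-np.cos(e)*np.cos(h),-np.cos(e)*np.sin(h),np.sin(e)])
E
python3 - <<'E'
from plan import *
s=env.observe();p,R=s['position'],s['tool_rot'];b0=np.array([.5645,-.0045,.2795])
off=R.T@(b0-p);print('off',off.round(4),s['q'].round(1))
n=10;h0=-5
ps=[(bp(h0,82+(50.5-82)*i/n),R@Ro.from_rotvec([np.radians(16)*i/n,0,0]).as_matrix()) for i in range(1,n+1)]
o,p1,R1=path(p,R,off,ps)
for r in o:print(r)
print(p1.round(4))
n=12
ps=[(bp(h0+(33.8-h0)*i/n,50.5),Ro.from_rotvec([0,0,np.radians(33.8-h0)*i/n]).as_matrix()@R1) for i in range(1,n+1)]
o,p2,R2=path(p1,R1,off,ps)
for r in o:print(r)
print(p2.round(4),R2.round(3))
E
```

```text
off [0.0001 0.0033 0.0009] [-17.8   8.6 100.1  25.4  30.   54.9]
([0.02, 0.16, -0.1], [0.35, 0.0, 0.0])
([-0.01, 0.15, -0.1], [0.35, 0.0, 0.0])
([-0.02, 0.15, -0.1], [0.35, 0.0, 0.0])
([-0.01, 0.16, -0.09], [0.35, 0.0, 0.0])
([-0.02, 0.15, -0.09], [0.35, 0.0, -0.0])
([-0.01, 0.16, -0.09], [0.34, 0.0, -0.0])
([-0.02, 0.16, -0.08], [0.35, 0.0, -0.0])
([-0.01, 0.17, -0.07], [0.35, 0.0, 0.0])
([-0.01, 0.16, -0.07], [0.35, 0.0, -0.0])
([-0.01, 0.17, -0.07], [0.35, 0.0, -0.0])
[ 5.006e-01 -3.000e-04  2.535e-01]
([0.11, 0.0, -0.01], [0.0, -0.62, -0.34])
([0.12, 0.0, -0.0], [0.0, -0.61, -0.34])
([0.11, 0.01, -0.01], [0.0, -0.62, -0.34])
([0.12, 0.0, -0.01], [0.0, -0.62, -0.34])
([0.11, 0.0, -0.0], [0.0, -0.62, -0.35])
([0.12, 0.01, -0.01], [0.0, -0.61, -0.34])
([0.11, 0.0, -0.0], [0.0, -0.62, -0.34])
([0.12, 0.0, -0.01], [0.0, -0.62, -0.34])
([0.11, 0.01, -0.01], [0.01, -0.62, -0.34])
([0.12, 0.0, -0.0], [-0.0, -0.61, -0.34])
([0.12, 0.0, -0.01], [-0.0, -0.62, -0.34])
([0.11, 0.01, -0.0], [-0.0, -0.62, -0.34])
[ 0.5141 -0.0529  0.2535] [[ 0.625 -0.377  0.683]
 [-0.78  -0.303  0.547]
 [ 0.001 -0.875 -0.483]]
```

Call:
step_arm(steps=[{"xyz":[0,0.16,-0.1],"turn":[0.35,0,0],"gripper":-1},{"xyz":[-0.01,0.15,-0.1],"turn":[0.35,0,0],"gripper":-1},{"xyz":[-0.01,0.15,-0.1],"turn":[0.35,0,0],"gripper":-1},{"xyz":[-0.01,0.16,-0.09],"turn":[0.35,0,0],"gripper":-1},{"xyz":[-0.01,0.16,-0.09],"turn":[0.35,0,0],"gripper":-1},{"xyz":[-0.01,0.16,-0.09],"turn":[0.35,0,0],"gripper":-1},{"xyz":[-0.02,0.16,-0.08],"turn":[0.35,0,0],"gripper":-1},{"xyz":[-0.01,0.16,-0.07],"turn":[0.35,0,0],"gripper":-1},{"xyz":[-0.01,0.16,-0.07],"turn":[0.35,0,0],"gripper":-1},{"xyz":[-0.01,0.17,-0.07],"turn":[0.35,0,0],"gripper":-1},{"xyz":[0,0,0],"turn":[0,0,0],"gripper":-1}])

```text
time_s: 5.15
position: [0.5014, -0.0002, 0.2542]
tool_rot: [[-0.001, -0.489, 0.872], [-1.0, 0.0, -0.001], [0.0, -0.872, -0.489]]
ft_force: [-8.7, -2.5, 12.9]
grip_width: 0.0341
```

```bash
python3 -c "
from h import *
s=env.observe();print(s['q'].round(1),s['ft_force'].round(1),s['wrist_torque'].round(2),s['position'].round(4))"
```

```text
[-23.6   5.5 121.7 104.9  21.2 -28. ] [-8.7 -2.5 12.9] [-0.65 -0.87 -0.39] [ 5.014e-01 -2.000e-04  2.542e-01]
```

Call:
step_arm(steps=[{"xyz":[0.11,0,-0.01],"turn":[0,-0.62,-0.34],"gripper":-1},{"xyz":[0.12,0,0],"turn":[0,-0.61,-0.34],"gripper":-1},{"xyz":[0.11,0.01,-0.01],"turn":[0,-0.62,-0.34],"gripper":-1},{"xyz":[0.12,0,-0.01],"turn":[0,-0.62,-0.34],"gripper":-1},{"xyz":[0.11,0,0],"turn":[0,-0.62,-0.35],"gripper":-1},{"xyz":[0.12,0.01,-0.01],"turn":[0,-0.61,-0.34],"gripper":-1},{"xyz":[0,0,0],"turn":[0,0,0],"gripper":-1}])

```text
time_s: 5.73
position: [0.5046, -0.0283, 0.2542]
tool_rot: [[0.335, -0.462, 0.821], [-0.942, -0.162, 0.294], [-0.003, -0.872, -0.49]]
ft_force: [-3.8, 2.8, 9.2]
grip_width: 0.0339
```

```bash
python3 -c "
from h import *
s=env.observe();print(s['q'].round(1),s['ft_force'].round(1),s['wrist_torque'].round(2),s['position'].round(4))"
```

```text
[-38.9   8.5 117.6  80.3  49.  -23.9] [-3.8  2.8  9.2] [ 0.04 -0.68  1.05] [ 0.5046 -0.0283  0.2542]
```

Call:
step_arm(steps=[{"xyz":[0.11,0,0],"turn":[0,-0.62,-0.34],"gripper":-1},{"xyz":[0.12,0,-0.01],"turn":[0,-0.62,-0.34],"gripper":-1},{"xyz":[0.11,0.01,-0.01],"turn":[0,-0.62,-0.34],"gripper":-1},{"xyz":[0.12,0,0],"turn":[0,-0.61,-0.34],"gripper":-1},{"xyz":[0.12,0,-0.01],"turn":[0,-0.62,-0.34],"gripper":-1},{"xyz":[0.11,0.01,0],"turn":[0,-0.62,-0.34],"gripper":-1},{"xyz":[0,0,0],"turn":[0,0,0],"gripper":-1},{"xyz":[0,0,0],"turn":[0,0,0],"gripper":-1}])

```text
time_s: 6.4
position: [0.5159, -0.0526, 0.2535]
tool_rot: [[0.625, -0.386, 0.678], [-0.78, -0.301, 0.548], [-0.007, -0.872, -0.489]]
ft_force: [-2.2, -3.4, 5.5]
grip_width: 0.0338
```

```bash
python3 - <<'E'
from m import *
s=env.observe();print(s['q'].round(1),s['ft_force'].round(1),s['wrist_torque'].round(2),s['position'].round(4))
for n in('top','side'):
    im,d=snap(n)
a=load('top')['im'][120:320,200:400];b=load('side')['im'][100:340,190:430]
cv2.imwrite('pics/c2.png',np.hstack([cv2.resize(b,(400,400)),cv2.resize(a,(400,400))])[...,::-1])
E
```

```text
[-44.5  15.5 107.6  67.7  69.5 -26.8] [-2.2 -3.4  5.5] [ 0.31 -0.06  0.14] [ 0.5159 -0.0526  0.2535]
```

View pics/c2.png

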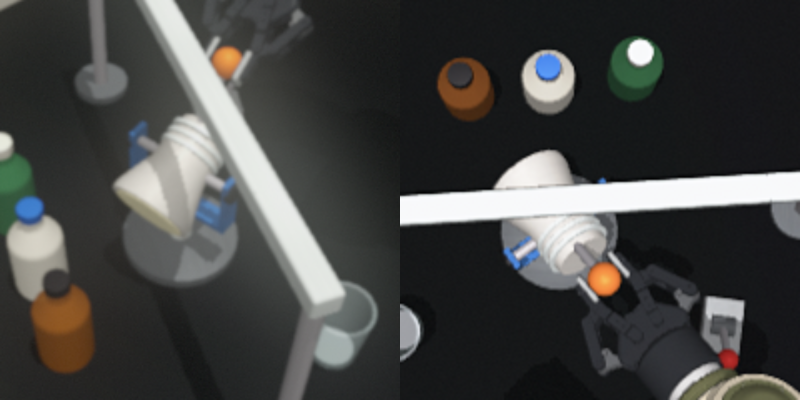

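The head now points at the amber bottle, with the ball still held between the fingers. Releasing and backing out, then I'll measure.

Call:
step_arm(steps=[{"xyz":[0,0,0],"turn":[0,0,0],"gripper":0.5},{"xyz":[0,0,0],"turn":[0,0,0],"gripper":1},{"xyz":[0,0,0],"turn":[0,0,0],"gripper":1},{"xyz":[0,0,0],"turn":[0,0,0],"gripper":1},{"xyz":[0,0,0],"turn":[0,0,0],"gripper":1},{"xyz":[0,0,0],"turn":[0,0,0],"gripper":1},{"xyz":[0,0,0],"turn":[0,0,0],"gripper":1},{"xyz":[0,0,-0.6],"turn":[0,0,0],"gripper":1},{"xyz":[0,0,-0.8],"turn":[0,0,0],"gripper":1},{"xyz":[0,0,-0.8],"turn":[0,0,0],"gripper":1},{"xyz":[0,0,-0.8],"turn":[0,0,0],"gripper":1},{"xyz":[0,0,0],"turn":[0,0,0],"gripper":1}])

```text
time_s: 7.5
position: [0.433, -0.1214, 0.3139]
tool_rot: [[0.624, -0.386, 0.68], [-0.782, -0.304, 0.544], [-0.003, -0.871, -0.491]]
ft_force: [0.7, 0.2, -0.0]
grip_width: 0.0855
```

```bash
python3 - <<'E'
from plan import *
from m import *
for n in('top','wrist','side'):
    im,d=snap(n);z=load(n);P=cloud(z)
    m=colmask(im,5,18,180,120)&(abs(P-[.51,-.05,.25]).max(-1)<.06)
    Q=P[m];print(n,len(Q))
    if len(Q)<10: continue
    b=sphere(Q,.018);v=b-piv
    h=np.arctan2(-v[1],-v[0]);e=np.arctan2(v[2],np.hypot(v[0],v[1]))
    t=e-np.radians(30); am=np.array([.760,.1115,.07])-piv
    x=np.array([np.cos(t)*np.cos(h),np.cos(t)*np.sin(h),-np.sin(t)]);y=np.array([-np.sin(h),np.cos(h),0]);zz=np.cross(x,y)
    print(b.round(4),np.linalg.norm(v).round(4),np.degrees([h,t]).round(1),'y,z err',(am@y).round(4),(am@zz).round(4))
print(env.observe()['position'])
cv2.imwrite('pics/w2.png',load('wrist')['im'][...,::-1])
E
```

```text
top 164
[ 0.5181 -0.0541  0.2531] 0.13 [36.1 22.5] y,z err -0.0084 0.0077
wrist 1482
[ 0.5162 -0.0502  0.2528] 0.1294 [32.9 22.6] y,z err 0.0033 0.0084
side 0
[ 0.43434379 -0.11826678  0.31162378]
```

View pics/w2.png

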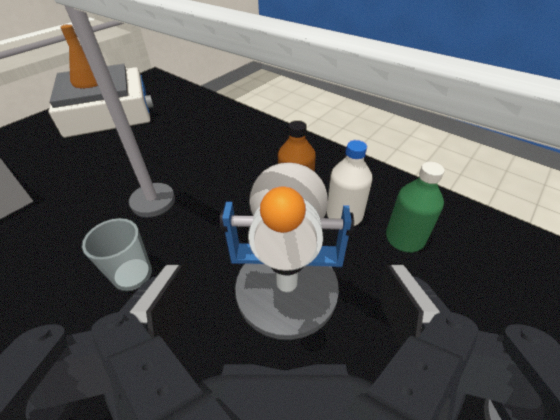

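The lamp is released and nothing is disturbed. The wrist view shows the ball (283,209) and fork pins (225,222) and (350,220), with the amber bottle behind. The two heading estimates differ by 3°, so I'll redo the measurement within the wrist camera alone, using the fork and amber points.

```bash
cat > chk.py <<'E'
from plan import *
from m import *
z=load('wrist');im=z['im'];P=cloud(z)
m=colmask(im,104,122,150,40)&(abs(P-[.58,0,.09]).max(-1)<.1)
Q=P[m];print('blue',len(Q),Q.min(0).round(3),Q.max(0).round(3))
# arms: cluster high points (z>.06) by sign along approximate tilt axis
hd=np.radians(34);ya=np.array([-np.sin(hd),np.cos(hd),0])
s=(Q-piv)@ya
for lo,hi in((.05,.09),(-.09,-.05)):
    q=Q[(s>lo)&(s<hi)&(Q[:,2]>.05)]; print(len(q),q.mean(0).round(4),np.percentile(q,[2,98],axis=0).round(4).tolist())
L=Q[(s>.05)&(Q[:,2]>.05)];Rr=Q[(s<-.05)&(Q[:,2]>.05)]
d=L.mean(0)-Rr.mean(0);print('fork heading',np.degrees(np.arctan2(-d[0],d[1])),'mid',((L.mean(0)+Rr.mean(0))/2).round(4))
# foot
f=P[(abs(P[...,2]-.02)<.003)&(abs(P[...,0]-.582)<.09)&(abs(P[...,1]+.0075)<.09)]
print('foot',len(f),cv2.minEnclosingCircle(f[:,:2].astype(np.float32)))
a=P[(abs(P[...,0]-.76)<.05)&(abs(P[...,1]-.1115)<.05)]
c=a[a[:,2]>.1];print('amber',len(a),'body',circ(a[(a[:,2]<.088)&(a[:,2]>.02)],.033) if ((a[:,2]<.088)&(a[:,2]>.02)).sum()>10 else None)
k=a[(a[:,2]>.149)];print('cap',len(k),k.min(0),k.max(0),k.mean(0))
E
python3 chk.py
```

```text
blue 1568 [ 0.528 -0.068  0.001] [0.661 0.095 0.17 ]
733 [0.5387 0.0443 0.12  ] [[0.5283, 0.0296, 0.0855], [0.5548, 0.0566, 0.1692]]
556 [ 0.6129 -0.0592  0.1236] [[0.6047, -0.0673, 0.086], [0.6261, -0.0449, 0.1687]]
fork heading 35.643298078960896 mid [ 0.5758 -0.0074  0.1218]
foot 3933 ((0.5783113837242126, -0.0030812483746558428), 0.07099225372076035)
amber 1199 body (array([0.75772224, 0.11636671]), np.float64(0.00023624773334858209))
cap 155 [0.7411103  0.10079757 0.14920805] [0.77204022 0.13023753 0.15219931] [0.75591865 0.11475807 0.15051509]
```

Comparing within each camera, the heading is about 36.2° against 33.8° wanted, and the tilt is 22.5° against 20.5°. That is about 8 mm off each way, which is inside tolerance, but I'll regrip and trim it for margin.

Call:
step_arm(steps=[{"xyz":[0,-0.02,0.75],"turn":[0,0,0],"gripper":1},{"xyz":[0,0,0.75],"turn":[0,0,0],"gripper":1},{"xyz":[0,0,0.75],"turn":[0,0,0],"gripper":1},{"xyz":[0,0,0.75],"turn":[0,0,0],"gripper":1},{"xyz":[0,0,0],"turn":[0,0,0],"gripper":1},{"xyz":[0,0,0],"turn":[0,0,0],"gripper":-1},{"xyz":[0,0,0],"turn":[0,0,0],"gripper":-1},{"xyz":[0,0,0],"turn":[0,0,0],"gripper":-1},{"xyz":[0,0,0],"turn":[0,0,0],"gripper":-1},{"xyz":[0,0,0],"turn":[0,0,0],"gripper":-1},{"xyz":[0,0,0],"turn":[0,0,0],"gripper":-1},{"xyz":[0,0,0],"turn":[0,0,0],"gripper":-1},{"xyz":[0,0,0],"turn":[0,0,0],"gripper":-1}])

```text
time_s: 8.73
position: [0.5157, -0.0526, 0.2544]
tool_rot: [[0.626, -0.385, 0.678], [-0.78, -0.302, 0.549], [-0.007, -0.872, -0.489]]
ft_force: [-5.5, -2.0, 6.6]
grip_width: 0.0342
```

Call:
step_arm(steps=[{"xyz":[-0.05,0.05,-0.02],"turn":[0,0.23,0.13],"gripper":-1},{"xyz":[-0.05,0.05,-0.02],"turn":[0,0.23,0.13],"gripper":-1},{"xyz":[0,0,0],"turn":[0,0,0],"gripper":-1},{"xyz":[0,0,0],"turn":[0,0,0],"gripper":-1},{"xyz":[0,0,0],"turn":[0,0,0],"gripper":-1}])

```text
time_s: 9.15
position: [0.5108, -0.0515, 0.2517]
tool_rot: [[0.593, -0.398, 0.7], [-0.805, -0.286, 0.52], [-0.007, -0.872, -0.49]]
ft_force: [-5.2, -2.3, 6.4]
grip_width: 0.0342
```

Call:
step_arm(steps=[{"xyz":[0,0.02,0],"turn":[0,0,0],"gripper":-1},{"xyz":[0,0,0],"turn":[0,0,0],"gripper":-1},{"xyz":[0,0,0],"turn":[0,0,0],"gripper":0.5},{"xyz":[0,0,0],"turn":[0,0,0],"gripper":1},{"xyz":[0,0,0],"turn":[0,0,0],"gripper":1},{"xyz":[0,0,0],"turn":[0,0,0],"gripper":1},{"xyz":[0,0,0],"turn":[0,0,0],"gripper":1},{"xyz":[0,0,0],"turn":[0,0,0],"gripper":1},{"xyz":[0,0,0],"turn":[0,0,0],"gripper":1},{"xyz":[0,0,-0.6],"turn":[0,0,0],"gripper":1},{"xyz":[0,0,-0.8],"turn":[0,0,0],"gripper":1},{"xyz":[0,0,-0.8],"turn":[0,0,0],"gripper":1},{"xyz":[0,0,-0.8],"turn":[0,0,0],"gripper":1},{"xyz":[0,0,0],"turn":[0,0,0],"gripper":1},{"xyz":[0,0,0],"turn":[0,0,0],"gripper":1}])

```text
time_s: 10.4
position: [0.4262, -0.1148, 0.3096]
tool_rot: [[0.591, -0.399, 0.701], [-0.807, -0.286, 0.517], [-0.006, -0.871, -0.491]]
ft_force: [0.2, 0.1, 0.1]
grip_width: 0.0853
```

```bash
cat > ball.py <<'E'
from plan import *
from m import *
for n,pv,am in(('top',piv,[.760,.1115,.07]),('wrist',np.array([.5783,-.0031,.15]),[.7577,.1164,.07])):
    im,d=snap(n);z=load(n);P=cloud(z)
    m=colmask(im,5,18,180,120)&(abs(P-[.51,-.05,.25]).max(-1)<.06)
    Q=P[m];print(n,len(Q))
    if len(Q)<10: continue
    b=sphere(Q,.018);v=b-pv
    h=np.arctan2(-v[1],-v[0]);e=np.arctan2(v[2],np.hypot(v[0],v[1]))
    t=e-np.radians(30); am=np.array(am)-pv
    x=np.array([np.cos(t)*np.cos(h),np.cos(t)*np.sin(h),-np.sin(t)]);y=np.array([-np.sin(h),np.cos(h),0]);zz=np.cross(x,y)
    print(b.round(4),np.linalg.norm(v).round(4),np.degrees([h,t]).round(1),'y,z err',(am@y).round(4),(am@zz).round(4))
s=env.observe();print(s['position'],s['tool_rot'].round(3),s['q'].round(1))
E
python3 ball.py; python3 chk.py
```

```text
top 171
[ 0.5132 -0.0532  0.2503] 0.13 [33.5 20.5] y,z err 0.0009 -0.0001
wrist 1494
[ 0.5112 -0.0497  0.2505] 0.1295 [34.7 20.9] y,z err -0.004 0.0021
[ 0.42660587 -0.11332442  0.3088499 ] [[ 0.593 -0.399  0.699]
 [-0.805 -0.285  0.52 ]
 [-0.009 -0.871 -0.49 ]] [-61.9   5.9 108.5  59.9  85.2 -24.8]
blue 1594 [ 0.53 -0.07 -0.  ] [0.658 0.085 0.17 ]
744 [0.5408 0.0457 0.121 ] [[0.5303, 0.0312, 0.0863], [0.5571, 0.0574, 0.1696]]
582 [ 0.6103 -0.0611  0.1235] [[0.602, -0.0693, 0.0856], [0.624, -0.0461, 0.1693]]
fork heading 33.04401989275494 mid [ 0.5755 -0.0077  0.1223]
foot 4227 ((0.5772671699523926, -0.005101578310132027), 0.07145369052886963)
amber 1058 body (array([0.73942133, 0.10384414]), np.float64(0.0022724750983860054))
cap 157 [0.7421909  0.09993038 0.1490655 ] [0.77060616 0.12979113 0.152184  ] [0.75555685 0.11398045 0.15103351]
```

The aim is now good: top camera error is (0.9,-0.1) mm, and the wrist camera gives a few mm with its own calibration offset. Next, turning the tool vertical and shutting the gripper for the switch.

Call:
step_arm(steps=[{"xyz":[0,0,-0.3],"turn":[-0.96,0,0],"gripper":1},{"xyz":[0,0,0],"turn":[-0.96,0,0],"gripper":-1},{"xyz":[0,0,0],"turn":[-0.96,0,0],"gripper":-1},{"xyz":[0,0,0],"turn":[-0.96,0,0],"gripper":-1},{"xyz":[0,0,0],"turn":[-0.96,0,0],"gripper":-1},{"xyz":[0,0,0],"turn":[-0.96,0,0],"gripper":-1},{"xyz":[0,0,0],"turn":[-0.96,0,0],"gripper":-1},{"xyz":[0,0,0],"turn":[-0.96,0,0],"gripper":-1},{"xyz":[0,0,0],"turn":[-0.96,0,0],"gripper":-1},{"xyz":[0,0,0],"turn":[-0.96,0,0],"gripper":-1},{"xyz":[0,0,0],"turn":[-0.96,0,0],"gripper":-1},{"xyz":[0,0,0],"turn":[-0.96,0,0],"gripper":-1},{"xyz":[0,0,0],"turn":[-0.96,0,0],"gripper":-1},{"xyz":[0,0,0],"turn":[-0.7,0,0],"gripper":-1},{"xyz":[0,0,0],"turn":[0,0,0],"gripper":-1}])

```text
time_s: 11.75
position: [0.4192, -0.1181, 0.3141]
tool_rot: [[0.597, -0.802, -0.004], [-0.802, -0.597, 0.009], [-0.01, -0.002, -1.0]]
ft_force: [-0.6, -0.6, -0.6]
grip_width: -0.0002
```

```bash
cat > sw.py <<'E'
from m import *
s=env.observe();print(s['position'].round(4),s['tool_rot'].round(3).tolist(),s['q'].round(1))
for n in('top','wrist'):
    im,d=snap(n);z=load(n);P=cloud(z)
    near=(abs(P-[.45,-.21,.06]).max(-1)<.09)
    Q=P[near&colmask(im,0,4,170,80)&(P[...,2]>.07)];print(n,'tip',len(Q),sphere(Q,.013).round(4) if len(Q)>10 else '')
    k=near&(abs(P[...,2]-.025)<.005)&(abs(P[...,0]-.46)<.06);B=P[k]
    if len(B)>20:
        r=cv2.minAreaRect(B[:,:2].astype(np.float32));print('block',len(B),r)
cv2.imwrite('pics/w3.png',load('wrist')['im'][...,::-1])
E
python3 sw.py
```

```text
[ 0.4192 -0.1181  0.3141] [[0.597, -0.802, -0.004], [-0.802, -0.597, 0.009], [-0.01, -0.002, -1.0]] [-31.6   7.7  83.4   0.3  89.4  21.8]
top tip 0 
block 273 ((0.46746861934661865, -0.21502378582954407), (0.050478529185056686, 0.05960887670516968), 82.7577133178711)
wrist tip 412 [ 0.4219 -0.2072  0.0925]
block 1512 ((0.4603525698184967, -0.21181164681911469), (0.0503932423889637, 0.0694684088230133), 82.66999053955078)
```

View pics/w3.png

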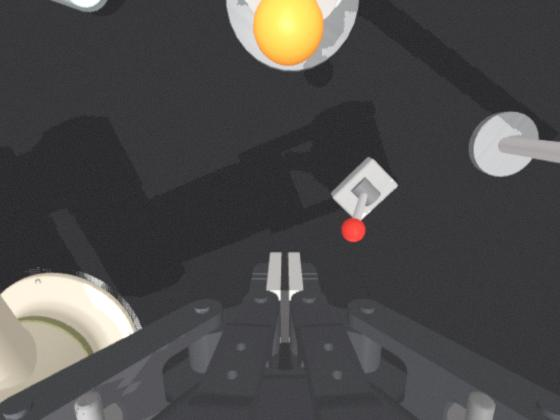

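The wrist view shows the lever ball at (353,230) and the grey block at (365,188). From the measurements, the lever is at about (0.423,-0.2085), the block centre about (0.461,-0.2135), and the swing heading about -7°. Aligning behind the lever.

Call:
step_arm(steps=[{"xyz":[0,0,0],"turn":[0,0,0.96],"gripper":-1},{"xyz":[0,0,0],"turn":[0,0,0.96],"gripper":-1},{"xyz":[0,0,0],"turn":[0,0,0.96],"gripper":-1},{"xyz":[0,0,0],"turn":[0,0,0.96],"gripper":-1},{"xyz":[0,0,0],"turn":[0,0,0.96],"gripper":-1},{"xyz":[0,0,0],"turn":[0,0,0.96],"gripper":-1},{"xyz":[0,0,0],"turn":[0,0,0.96],"gripper":-1},{"xyz":[0,0,0],"turn":[0,0,0.96],"gripper":-1},{"xyz":[0,0,0],"turn":[0,0,0.96],"gripper":-1},{"xyz":[0,0,0],"turn":[0,0,0.96],"gripper":-1},{"xyz":[0.74,0.33,0],"turn":[0,0,0],"gripper":-1},{"xyz":[0.74,0.33,0],"turn":[0,0,0],"gripper":-1},{"xyz":[0.74,0.33,0],"turn":[0,0,0],"gripper":-1},{"xyz":[0,0,0.8],"turn":[0,0,0],"gripper":-1},{"xyz":[0,0,0.8],"turn":[0,0,0],"gripper":-1},{"xyz":[0,0,0],"turn":[0,0,0],"gripper":-1}])

```text
time_s: 13.18
position: [0.3648, -0.2008, 0.2459]
tool_rot: [[-0.134, -0.991, -0.007], [-0.991, 0.134, 0.016], [-0.015, 0.009, -1.0]]
ft_force: [-0.1, -0.1, -0.4]
grip_width: 0.0003
```

Call:
step_arm(steps=[{"xyz":[0,0,0.94],"turn":[0,0,0],"gripper":-1},{"xyz":[0,0,0.94],"turn":[0,0,0],"gripper":-1},{"xyz":[0,0,0.94],"turn":[0,0,0],"gripper":-1},{"xyz":[0,0,0.94],"turn":[0,0,0],"gripper":-1},{"xyz":[0,0,0],"turn":[0,0,0],"gripper":-1},{"xyz":[0,0,0],"turn":[0,0,0],"gripper":-1}])

```text
time_s: 13.68
position: [0.367, -0.201, 0.1007]
tool_rot: [[-0.132, -0.991, -0.003], [-0.991, 0.132, 0.01], [-0.01, 0.004, -1.0]]
ft_force: [0.5, -0.8, -0.0]
grip_width: -0.0001
```

Call:
step_arm(steps=[{"xyz":[0,-0.25,0],"turn":[0,0,0],"gripper":-1},{"xyz":[0,-0.25,0],"turn":[0,0,0],"gripper":-1},{"xyz":[0,-0.25,0],"turn":[0,0,0],"gripper":-1},{"xyz":[0,-0.25,0],"turn":[0,0,0],"gripper":-1},{"xyz":[0,-0.25,0],"turn":[0,0,0],"gripper":-1},{"xyz":[0,-0.25,0],"turn":[0,0,0],"gripper":-1},{"xyz":[0,-0.25,0],"turn":[0,0,0],"gripper":-1},{"xyz":[0,-0.25,0],"turn":[0,0,0],"gripper":-1},{"xyz":[0,-0.25,0],"turn":[0,0,0],"gripper":-1},{"xyz":[0,-0.2,0],"turn":[0,0,0],"gripper":-1},{"xyz":[0,0,0],"turn":[0,0,0],"gripper":-1}])

```text
time_s: 14.6
position: [0.4656, -0.2142, 0.1]
tool_rot: [[-0.132, -0.991, -0.0], [-0.991, 0.132, 0.008], [-0.008, 0.001, -1.0]]
ft_force: [-1.5, 0.2, -0.2]
grip_width: 0.0
```

```bash
python3 sw.py
```

```text
[ 0.4656 -0.2142  0.1   ] [[-0.132, -0.991, -0.0], [-0.991, 0.132, 0.008], [-0.008, 0.001, -1.0]] [-38.1  27.7  92.8   0.4  59.7  59.2]
top tip 0 
wrist tip 502 [ 0.4895 -0.216   0.0963]
block 3244 ((0.46024972200393677, -0.21208693087100983), (0.050218529999256134, 0.06891009211540222), 82.63719177246094)
```

Lever is at about 0.88 rad. Pushing a little more toward the stop.

Call:
step_arm(steps=[{"xyz":[0,-0.1,0],"turn":[0,0,0],"gripper":-1},{"xyz":[0,-0.08,0],"turn":[0,0,0],"gripper":-1},{"xyz":[0,0,0],"turn":[0,0,0],"gripper":-1},{"xyz":[0,0,0],"turn":[0,0,0],"gripper":-1}])

```text
time_s: 15.03
position: [0.4711, -0.2149, 0.0999]
tool_rot: [[-0.132, -0.991, -0.001], [-0.991, 0.132, 0.008], [-0.008, 0.002, -1.0]]
ft_force: [0.4, -0.7, 1.0]
grip_width: -0.0004
```

Call:
step_arm(steps=[{"xyz":[0,0.8,0],"turn":[0,0,0],"gripper":-1},{"xyz":[0,0.8,0],"turn":[0,0,0],"gripper":-1},{"xyz":[0,0.4,-0.8],"turn":[0,0,0],"gripper":-1},{"xyz":[0,0.3,-0.9],"turn":[0,0,0],"gripper":-1},{"xyz":[0,0,-0.9],"turn":[0,0,0],"gripper":-1},{"xyz":[0,0,-0.9],"turn":[0,0,0],"gripper":-1},{"xyz":[0,0,-0.9],"turn":[0,0,0],"gripper":-1},{"xyz":[0,0,0],"turn":[0,0,0],"gripper":-1},{"xyz":[0,0,0],"turn":[0,0,0],"gripper":-1},{"xyz":[0,0,0],"turn":[0,0,0],"gripper":-1}])

```text
time_s: 15.87
position: [0.3797, -0.2039, 0.2754]
tool_rot: [[-0.133, -0.991, -0.002], [-0.991, 0.133, 0.009], [-0.009, 0.003, -1.0]]
ft_force: [-0.2, 0.1, -0.2]
grip_width: -0.0001
```

```bash
python3 sw.py; python3 ball.py 
python3 - <<'E'
from m import *
t=load('top');P=cloud(t)
for n,(a,b,c,d) in dict(amber=(140,185,215,250),white=(140,180,258,292),green=(132,172,300,335)).items():
    Q=P[a:b,c:d].reshape(-1,3);print(n,circ(Q[(Q[:,2]>.02)&(Q[:,2]<.085)],.033))
cv2.imwrite('pics/end.png',t['im'][...,::-1])
E
```

```text
[ 0.3797 -0.2039  0.2754] [[-0.133, -0.991, -0.002], [-0.991, 0.133, 0.009], [-0.009, 0.003, -1.0]] [-44.2   8.7  88.6   0.3  83.1  53.4]
top tip 86 [ 0.4981 -0.2193  0.0947]
block 365 ((0.46257156133651733, -0.21398179233074188), (0.050421640276908875, 0.06947383284568787), 82.50733184814453)
wrist tip 236 [ 0.4955 -0.2164  0.094 ]
block 2247 ((0.4602307081222534, -0.21178708970546722), (0.0500752329826355, 0.06906197965145111), 82.52075958251953)
top 171
[ 0.5129 -0.053   0.2503] 0.1301 [33.3 20.4] y,z err 0.002 -0.0003
wrist 0
[ 0.37983792 -0.20398188  0.27504916] [[-0.133 -0.991 -0.003]
 [-0.991  0.132  0.01 ]
 [-0.01   0.004 -1.   ]] [-44.2   8.8  88.6   0.3  83.1  53.4]
amber (array([0.70683355, 0.08581663]), np.float64(0.0075875002221416875))
white (array([0.76983647, 0.00684982]), np.float64(0.0003413802727111901))
green (array([ 0.78686044, -0.10253239]), np.float64(0.00037623656229636106))
```

View pics/end.png

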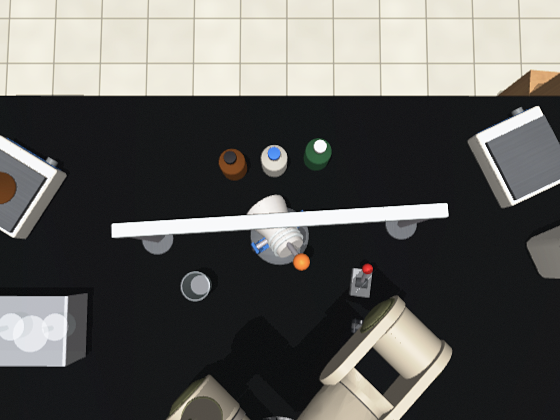

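The final top view shows the amber bottle (232,163), the other bottles and the beaker (196,286) where they started. The lever ball is at (367,269), over to on, and the robot is clear. The odd amber fit comes from lamp-head pixels now in its crop. Handing in.

```bash
python3 -c "
from rig import order
print(order.close_job())"
```

```text
the job is handed in; nothing more can be done
None
```

The lamp is aimed at the amber bottle and let go, the red lever is over to on, and the job is handed in at about 16 s of the 48 s. No verdict was reported.

I gripped the handle ball with the tool inclined 45° to stay clear of the light bar. I tilted and swivelled the head, then regripped once to trim an error of about 8 mm each way, and pushed the lever with the fingers shut.

**Aim:** the last top-camera check puts the beam about 2 mm sideways and under 1 mm up or down from the middle of the bottle. Before the switch push, the wrist camera gave about -4 mm and +2 mm using its own frame. The two cameras disagree by 4–5 mm in absolute position, so I compared positions only within one camera.

**Switch:** the lever measures about 0.96 rad, against the 0.8 needed.

**Bystanders:** the fits for the white and green bottles did not change. The beaker stands at the same pixels as before.

**Checks that failed:**
- The final circle fit for the amber bottle was spoiled by the lamp head entering its crop. In the picture the bottle is at its original pixel position.
- The last wrist-camera check of the ball gave nothing, because the ball was out of view.

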